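# Shut and bolt the spice bin

## Robot

A 6-joint arm with a two-finger parallel gripper is mounted at the origin on the work surface. World frame = base frame: x ahead of the robot, y to its left, z up, the work surface at z = 0. Lengths are in m, angles in rad, forces in N, time in s.
With the tool pointing down it reaches from about 0.3 to 0.825 m from the base axis. Payload 5.4 kg.
Tool frame: the origin (TCP) lies midway between the tips of the shut fingers; the grasp point (between the pads) lies 19 mm behind it (pinch_z is the distance from the TCP to the grasp point, in m); z points along the fingers, y is the line along which they close (so a half turn about z gives the same grasp; the last joint's range is limited). The gripper opens to 92 mm and grips with 3 to 60 N. Pads are 20 mm wide; open, the fingers measure 128 mm over their backs; the gripper's body (75 mm by 189 mm) begins 69 mm behind the grasp point.
Start: joints at [-1.56, 0.158, 1.597, -0, 1.386, -0.21], TCP at [0.126, -0.561, 0.187] pointing down, gripper open.
Joint ranges: [-2.91, 2.91], [-0.94, 2.29], [0.18, 2.7], [-1.29, 4.43], [0.17, 2.64], [-3, 3]. Speed limits (rad/s): [2.57, 2.57, 3.14, 3.14, 3.14, 3.14].

## Interface

Orientations are given as a rotation vector (axis times angle).
In Python, from rig import * gives the robot as it stands.
- The arm moves only by the shell command python3 -m creep 'ROWS' [FORCE]. ROWS is JSON, a list of rows, each a list of 3 entries, a list of its own where there are three numbers: the shift along the tool's x, y, z in m, then the turn, a rotation vector about the tool's x, y, z in rad, then the closure, from 0 (fully open) to 1 (shut). In form: [[[dx, dy, dz], [wx, wy, wz], hand], ...]. A call has 1 to 12 rows; each row shifts and turns the commanded pose from where the row before left it, along the tool's axes as they then stand; what a row does not reach is not made up. A row lasts 1/12 s, in which the tool goes at most 41.7 mm and 7.16 degrees, less where a joint would pass 70% of its speed; a pose out of reach is approached as far as the arm can. A call with a gripper value outside its range is refused whole. The fingers move at their own pace and stop on an object; FORCE is the grip in N (left out, the last holds). Time passes only in rows, so rows that do not move let the fingers close. It gives the time, the measured TCP pose, the force, the opening and the grip force at its end, in the units of the state.
- get_state(): the state, without advancing time (a new reading comes with each control period).
- grab_frame(name): name is "scene" or "top"; returns a dict with "color" (420x560x3 uint8, blue, green, red), "intrinsics" (3x3 intrinsics, pixels), "cam_to_world" (4x4, takes a point from camera to world coordinates). Camera axes: x right, y down, z forward; pixel columns grow to the right and rows downward; lengths in m; the calibration is good to about 2 mm. A picture is of the moment at which its call begins. There is no depth.
- close_job(): hands the job in; it is judged then, once.
Trained networks look in the newest picture that a camera, given by its name, has taken for a name from the list of things; names that differ only in an ending like _2 or _b are one class to them, and where a whole thing is asked for, a point or a joint stands for the part that bears it (a point fixed in the world has none). Each returns a list of dicts, best first, with "conf" (0 to 1); they miss things now and then, are a little off and sometimes report something else, mostly with a low value. They report only what shows in the picture. A call takes as long as a camera call.
- cut_out(camera, query): "region" (420x560 bool, what is visible of it) and "extent" ([left, top, right, bottom] in pixels, round what is visible of it).
The state is a dict: "time_s": time; "joint_positions": joint angles; "qvel": joint speeds; "tau": joint torques, N m; "tool_pos": TCP position; "orientation": TCP orientation; "wrist_force": force on the tool from outside, world axes, zero at the start; "moment": the same for the moment, N m; "gripper_width": opening from 0.0 (shut) to 1.0 (fully open); "gripper_force": force on a finger pad.
Only numpy, scipy, OpenCV 4.12 (cv2) and the standard library are available. Lean on these libraries where they do the work, as an engineer would, in place of code of your own. Each camera call takes 0.05 s, during which the arm holds its last target. There are 200 camera calls.

## Task

Close up the spice bin for the night: first slide its lid fully shut by the black grip, then slide the barrel bolt fully across with its red handle standing up, and let go of the handle while it is still upright. Then take the handle again another way and turn it fully down into the notch. Do not knock or shift the jars, bottles and other goods around it.

Things in the scene. Friction and masses are not known exactly. Their poses are not given: they have to be found in the camera images.
- bin: Green spice bin fixed to the counter, 290 (its x) by 380 mm (its y), flat top 100 mm up; origin: centre of its underside. Half x < 0: deck with the bolt. Half x > 0: hatch (y -180 to 0 mm), closed top (y > 0) and 18 mm high tracks for the lid. The bolt slides along its +x, the lid opens along its +y, the handle falls to its -y.
- lid_grip (a point): Centre of the black grip bar on the aluminium sliding lid: 60 mm long along the bin's x, 14 mm thick along the bin's y, 38 mm tall, standing on the lid, whose upper face is 110 mm above the counter (this point: 129 mm). With the lid shut it lies at (74, -137, 129) mm in the bin's frame.
- keeper_mid (a point): Centre of the opening of the keeper, a dark steel arch (44 mm wide, 37 mm tall, opening 24 mm wide) fixed on the lid and moving with it. The bolt's rod enters it along the bin's x; it is in line with the rod (to 4 mm) only with the lid shut.
- lid (a joint): How far the lid is open, m: 0 fully shut against its stop, up to 0.125 open (towards the bin's +y). About 4 N of friction holds it where it is left.
- bolt (a joint): How far the bolt is slid across, m: 0 drawn back, 0.062 against its stop (the bin's +x), where the handle can be turned down (possible from 0.057). About 4 N of friction. The steel rod, 16 mm thick, runs on the line y = -50 mm, z = 128 mm of the bin's frame; the handle stands at x = -95 mm + this value.
- handle (a joint): Angle of the bolt's handle about the rod, rad: 0 upright, 1.571 lying level in the notch to the bin's -y, 28 mm above the deck. The casing (two steel cheeks 30 mm over all, reaching 22 mm above the rod's axis) stops it turning past about 0.25 before the bolt is across, and sliding back once down. Friction holds it where it is left; about 2 N at the paddle turns it.
- paddle: The bolt's handle, turning about its own origin, which lies on the rod's axis: a 12 mm round stem along its z with a red paddle on top. Its x is the rod's axis; at joint 0 its z points up.
- paddle_mid (a point): Centre of the flat red paddle at the end of the handle, 76 mm from the rod's axis: the paddle is 76 mm wide along the rod, 48 mm tall (52 to 100 mm from the axis) and 10 mm thick across the rod (along the bin's y while upright).
- notch (a point): The notch in the casing's cheek on the bin's -y side, 20 mm wide along the rod, at (-35, -62, 128) mm in the bin's frame: where the handle's stem ends up.
- scoop_grip (a point): Handle of a 190 mm scoop lying on the counter, right of the bin and near the robot; bystander.
- chili_jar_mid (a point): Small amber jar with red lid, 56 mm wide, 85 mm tall, standing on the bin's front deck beside the bolt; bystander; point at its centre, half-way up.
- soy_bottle_mid (a point): Amber sauce bottle with yellow label, 64 mm wide, 210 mm tall, on the counter right of the bin; bystander; point at its centre, half-way up.
- vinegar_bottle_mid (a point): Green sauce bottle with red label, 64 mm wide, 190 mm tall, on the counter right of the bin; bystander; point at its centre, half-way up.
- bean_can_mid (a point): Aluminium can with green label, 74 mm wide, 110 mm tall, on the counter left of the bin; bystander; point at its centre, half-way up.
- pickle_jar_mid (a point): Orange jar with yellow lid, 84 mm wide, 120 mm tall, on the counter left of the bin; bystander; point at its centre, half-way up.
- sachet_box_mid (a point): Yellow box 90 x 130 x 70 mm on the counter left of the bin, nearer the robot; bystander; point at its centre, half-way up.

How it is judged:
On the way, in this order (a step that is already met when the one before it is completed fails the run):
1. the lid is fully shut (within 5 mm) while the bolt is still drawn back (less than 25 mm across) (value of joint lid below 0.005 m and value of joint bolt below 0.025 m), for 0.2 s.
2. the bolt is fully across (at least 54 mm), its handle still upright (within 0.4 rad), and the fingers have let go of the handle (value of joint lid below 0.008 m and value of joint bolt above 0.054 m and value of joint handle below 0.4 rad and contact force between the fingers and paddle below 0.1 N), for 0.2 s.
3. the handle is turned down into the notch (at least 1.4 rad) (value of joint bolt above 0.05 m and value of joint handle above 1.4 rad), for 0.2 s.
At the end, for the whole second after the job is handed in: The lid is shut (within 8 mm), the bolt is across (at least 50 mm) in the keeper, and its handle lies down in the notch (at least 1.4 of 1.57 rad), all at rest and let go (all of step 3 and value of joint lid below 0.008 m and velocity of joint lid between -0.02 and 0.02 m/s and velocity of joint bolt between -0.02 and 0.02 m/s and velocity of joint handle between -0.1 and 0.1 rad/s); the robot touches nothing.
It fails at once if a bystander (jar, bottle, can, box or scoop) is shifted by more than 40 mm or knocked over (distance of any of chili_jar_mid, soy_bottle_mid, vinegar_bottle_mid, bean_can_mid, pickle_jar_mid, sachet_box_mid, scoop_grip from where it was at the start of the episode above 0.04 m or angle between any of chili_jar_mid, soy_bottle_mid, vinegar_bottle_mid, bean_can_mid, pickle_jar_mid, sachet_box_mid, scoop_grip's own z axis and vertical above 0.6 rad).
It also fails if it takes over 53 s, if anything falls off the work surface, if the arm or the gripper's body presses on something with over 40 N, if the wrist force passes 120 N, or if a joint passes its speed limit or range.

## Working session

There is one attempt and no reset: what is moved stays moved. The work goes in short steps, Python scripts to look and compute and a shell command to move; the robot and the scene stay as the last step left them, time stands still between calls to the robot, and variables do not carry over. Pictures are saved under pics/ and viewed, at most 11 in all, crops included, and the job is handed in when it is done.

```bash
mkdir -p pics
cat > h.py <<'E'
from rig import *
import numpy as np, cv2
from scipy.spatial.transform import Rotation as R
def ray(f,uv):
    K=np.array(f["intrinsics"]);T=np.array(f["cam_to_world"])
    d=T[:3,:3]@np.linalg.inv(K)@np.array([uv[0],uv[1],1.]);return T[:3,3],d
def onz(f,uv,z):
    o,d=ray(f,uv);return o+d*(z-o[2])/d[2]
def proj(f,p):
    K=np.array(f["intrinsics"]);T=np.linalg.inv(np.array(f["cam_to_world"]))
    c=T[:3,:3]@np.array(p)+T[:3,3];q=K@c;return q[:2]/q[2]
E
python3 - <<'E'
from h import *
fs={}
for c in("scene","top"):
    f=grab_frame(c);fs[c]=f;cv2.imwrite(f"pics/{c}0.png",f["color"])
    print(c,np.round(f["cam_to_world"],3).tolist(),np.round(f["intrinsics"],1).tolist())
    for n in("bin","lid_grip","paddle","keeper_mid","chili_jar_mid","soy_bottle_mid","vinegar_bottle_mid","bean_can_mid","pickle_jar_mid","sachet_box_mid","scoop_grip"):
        for r in cut_out(c,n)[:1]:
            m=r["region"];ys,xs=np.nonzero(m)
            print(n,round(r["conf"],2),r["extent"],np.round([xs.mean(),ys.mean()],1),np.round(cv2.minAreaRect(np.c_[xs,ys].astype(np.float32)),1) if 0 else "", len(xs))
print(get_state())
E
```

```text
scene [[0.084, 0.711, -0.698, 1.396], [0.996, -0.051, 0.068, -0.05], [0.012, -0.701, -0.713, 1.041], [0.0, 0.0, 0.0, 1.0]] [[392.4, 0.0, 280.1], [0.0, 392.4, 207.9], [0.0, 0.0, 1.0]]
bin 0.7 [197.7, 175.9, 330.9, 288.7] [265.5 240.8]  10368
lid_grip 0.62 [234.4, 222.5, 296.1, 261.5] [266.8 240.3]  1810
paddle 0.51 [248.8, 172.9, 259.5, 200.0] [255.1 187.1]  152
keeper_mid 0.86 [233.2, 223.9, 293.6, 258.2] [266.7 240.3]  1802
chili_jar_mid 0.67 [299.7, 194.9, 320.0, 224.3] [309.8 208. ]  450
soy_bottle_mid 0.58 [126.1, 235.7, 157.8, 286.1] [142.9 262.9]  1047
vinegar_bottle_mid 0.81 [125.8, 192.4, 155.0, 239.4] [137.4 218.1]  836
bean_can_mid 0.91 [394.3, 227.2, 425.1, 264.7] [409.7 245.6]  812
pickle_jar_mid 0.8 [393.0, 194.7, 422.5, 230.2] [405.8 211.8]  869
sachet_box_mid 0.82 [350.8, 173.0, 395.9, 201.3] [373.3 186.3]  1095
scoop_grip 0.63 [162.1, 190.8, 178.4, 228.4] [170.4 204.6]  214
top [[0.026, -0.998, 0.062, 0.42], [-1.0, -0.027, -0.009, 0.04], [0.011, -0.061, -0.998, 1.58], [0.0, 0.0, 0.0, 1.0]] [[492.2, 0.0, 286.3], [0.0, 492.2, 208.9], [0.0, 0.0, 1.0]]
bin 0.73 [226.7, 13
[... 650 characters left out ...]
 'joint_positions': array([-1.56008469e+00,  1.58393673e-01,  1.59699002e+00,  4.46510188e-05,
        1.38619897e+00, -2.10137183e-01]), 'qvel': array([ 4.49226291e-04,  1.16823947e-05,  6.98686641e-05,  2.10671324e-03,
       -7.82778218e-04, -2.74890536e-05]), 'tau': array([-1.61178909e-04, -3.85577130e+01, -3.22364473e+01,  7.02133030e-02,
        3.05565947e-02, -5.51369670e-07]), 'tool_pos': array([ 0.12593204, -0.56103239,  0.18680971]), 'orientation': array([3.12244572e+00, 3.46189557e-01, 6.70412273e-05]), 'wrist_force': array([-0.20065586, -0.30449544, -0.20290895]), 'moment': array([-0.01724106,  0.02848214, -0.01188079]), 'gripper_force': 0.0, 'gripper_width': 1.0012075020664075}
```

View pics/top0.png

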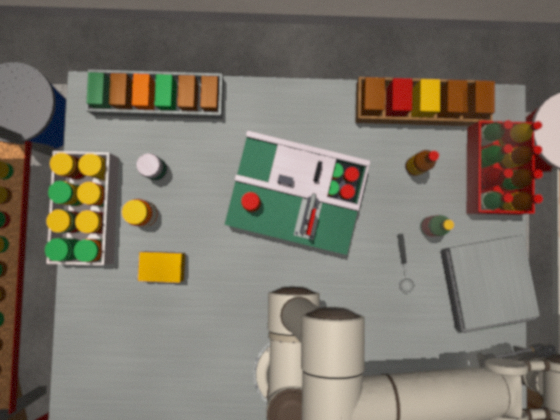

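View pics/scene0.png

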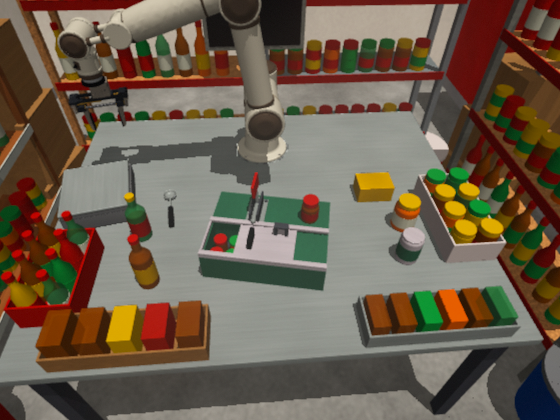

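The top view shows the bin with corners near (247,132), (368,160), (350,255), (227,225). The grip is at about (318,172), the keeper (286,181), the red paddle (311,215) and the chili jar (251,201). I'll zoom in to fit the bin pose.

```bash
cat >> h.py <<'E'
def crop(f,x0,y0,x1,y1,s,name,pts=()):
    im=cv2.resize(f["color"][y0:y1,x0:x1],None,fx=s,fy=s,interpolation=cv2.INTER_CUBIC)
    for p in pts:
        u,v=proj(f,p);cv2.circle(im,(int((u-x0+.5)*s),int((v-y0+.5)*s)),3,(255,0,255),1)
    cv2.imwrite(f"pics/{name}.png",im)
def B(bx,by,yaw):
    T=np.eye(4);T[:3,:3]=R.from_euler('z',yaw).as_matrix();T[:2,3]=bx,by;return T
def W(T,p): return T[:3,:3]@np.array(p)+T[:3,3]
E
python3 - <<'E'
from h import *
f=grab_frame("top")
m=max(cut_out("top","bin"),key=lambda r:r["conf"])["region"]
ys,xs=np.nonzero(m)
P=np.array([onz(f,(x,y),.105)[:2] for x,y in zip(xs,ys)])
print(cv2.minAreaRect((P*1000).astype(np.float32)))
c=[(247,132),(368,160),(350,255),(227,225)]
q=np.array([onz(f,u,z)[:2] for u,z in zip(c,(.118,.118,.1,.1))]);print(q.round(3).tolist(),q.mean(0))
e=q[0]-q[1];yaw=np.arctan2(-e[0],e[1]);e2=q[3]-q[2];y2=np.arctan2(-e2[0],e2[1]);print(yaw,y2)
T=B(*q.mean(0),(yaw+y2)/2)
pts=[W(T,p) for p in [(.145,.19,.118),(.145,-.19,.118),(-.145,-.19,.1),(-.145,.19,.1),(.074,-.137,.148),(-.095,-.05,.228),(-.133,-.05,.228),(-.057,-.05,.228),(-.035,-.062,.128)]]
crop(f,215,120,380,265,4.8,"t1",pts)
E
```

```text
((561.6515502929688, -4.1645050048828125), (383.90380859375, 298.8387756347656), 77.89826965332031)
[[0.739, 0.15], [0.664, -0.215], [0.378, -0.169], [0.458, 0.203]] [ 0.55981942 -0.00749921]
-0.20112764982472353 -0.21232423240878623
```

View pics/t1.png

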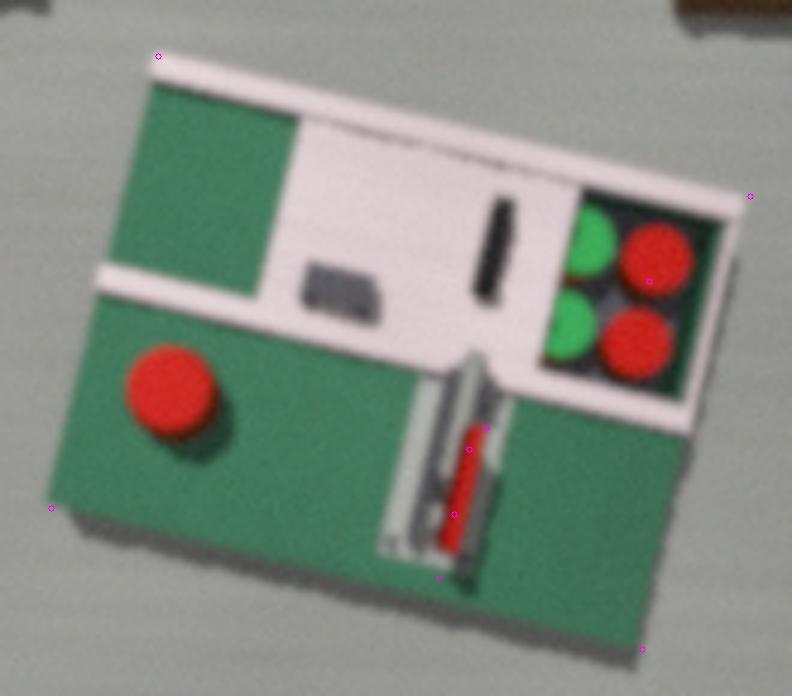

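The zoom shows the grip top at zoom (494,250), i.e. the lid is about 95 mm open. The paddle spans zoom (475,428)-(451,550), so the bolt already sits about 14 mm across. That puts the bin at about (0.562, -0.005) with yaw -0.205. I'll align the tool with the bin and go above the grip.

```bash
python3 -m creep '[[[0,0,-0.03],[0,0,0.1065],0],[[0,0,-0.03],[0,0,0.1065],0],[[0,0,-0.03],[0,0,0.1065],0],[[0,0,-0.03],[0,0,0.1065],0],[[0.0194,-0.0296,0],[0,0,0],0],[[0.0194,-0.0296,0],[0,0,0],0],[[0.0194,-0.0296,0],[0,0,0],0],[[0.0194,-0.0296,0],[0,0,0],0],[[0.0194,-0.0296,0],[0,0,0],0],[[0.0194,-0.0296,0],[0,0,0],0],[[0.0194,-0.0296,0],[0,0,0],0],[[0.0194,-0.0296,0],[0,0,0],0]]' 20
python3 -m creep '[[[0.0194,-0.0296,0],[0,0,0],0],[[0.0194,-0.0296,0],[0,0,0],0],[[0.0194,-0.0296,0],[0,0,0],0],[[0.0194,-0.0296,0],[0,0,0],0],[[0.0194,-0.0296,0],[0,0,0],0],[[0.0194,-0.0296,0],[0,0,0],0],[[0.0194,-0.0296,0],[0,0,0],0],[[0.0194,-0.0296,0],[0,0,0],0],[[0.0194,-0.0296,0],[0,0,0],0],[[0.0194,-0.0296,0],[0,0,0],0],[[0.0194,-0.0296,0],[0,0,0],0],[[0.0194,-0.0296,0],[0,0,0],0]]'
python3 - <<'E'
from h import *
T=B(.562,-.005,-.205)
s=get_state();print(s["tool_pos"],R.from_rotvec(s["orientation"]).as_matrix().round(3).tolist(),s["joint_positions"])
i=np.linalg.inv(T);print("bin frame tcp",W(i,s["tool_pos"]))
f=grab_frame("scene")
g=lambda y:[(x,y+d,z) for x in(.044,.104) for d in(-.007,.007) for z in(.11,.148)]
P=g(-.041)+[(.145,.19,.118),(.145,-.19,.118),(-.145,.19,.1)]+[(-.081+x,-.05,.128+z) for x in(-.038,.038) for z in(.052,.1)]
crop(f,190,150,350,270,5,"s1",[W(T,p) for p in P])
E
```

```text
time_s: 2.3
tool_pos: [0.3271, -0.3594, 0.307]
orientation: [3.125, -0.322, 0.001]
wrist_force: [0.3, -0.6, -0.5]
gripper_width: 1.003
gripper_force: 0.0
time_s: 3.3
tool_pos: [0.6275, -0.0589, 0.3068]
orientation: [3.125, -0.321, 0.0]
wrist_force: [-0.2, -0.1, 1.0]
gripper_width: 0.997
gripper_force: 0.0
[ 0.62745137 -0.05893471  0.30678373] [[0.979, -0.204, 0.0], [-0.204, -0.979, -0.0], [0.0, 0.0, -1.0]] [-2.85054213e-01  2.55695927e-01  1.25124587e+00 -3.21110744e-05
  1.63447526e+00  1.49075357e+00]
bin frame tcp [ 0.07506022 -0.03948162  0.30678373]
```

View pics/s1.png

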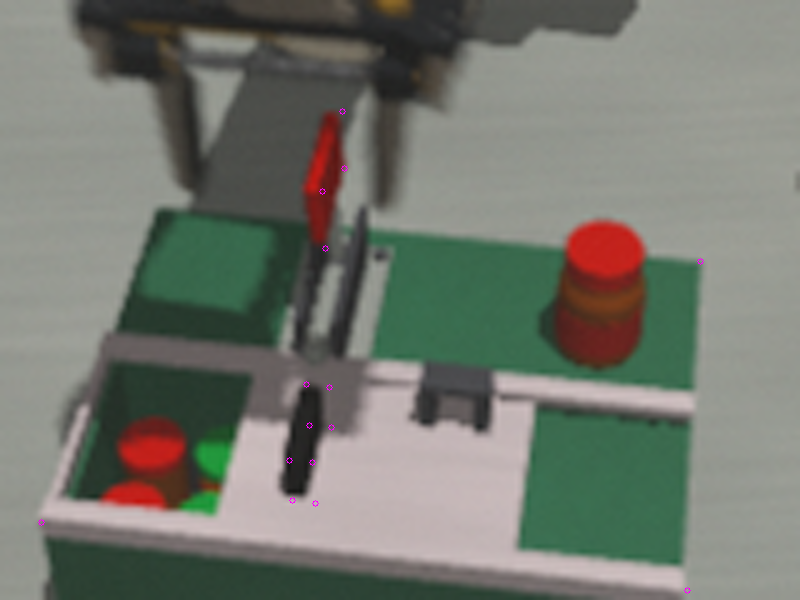

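The scene view shows the grip's top running zoom (315,385)-(298,460), about 5 mm to -y of my prediction. The paddle is similarly about 5 mm to -y. The fingers straddle correctly, so I'll descend, grip and slide the lid.

```bash
python3 -m creep '[[[0,0.006,0.03],[0,0,0],0],[[0,0,0.03],[0,0,0],0],[[0,0,0.03],[0,0,0],0],[[0,0,0.03],[0,0,0],0],[[0,0,0.03],[0,0,0],0],[[0,0,0.02],[0,0,0],0],[[0,0,0.016],[0,0,0],0],[[0,0,0],[0,0,0],0]]' 20
python3 -m creep '[[[0,0,0],[0,0,0],1],[[0,0,0],[0,0,0],1],[[0,0,0],[0,0,0],1],[[0,0,0],[0,0,0],1],[[0,0,0],[0,0,0],1],[[0,0,0],[0,0,0],1]]' 20
python3 -m creep '[[[0,0.01,0],[0,0,0],1],[[0,0.01,0],[0,0,0],1],[[0,0.01,0],[0,0,0],1],[[0,0.01,0],[0,0,0],1],[[0,0,0],[0,0,0],1]]' 20
```

```text
time_s: 4.02
tool_pos: [0.6221, -0.0655, 0.1162]
orientation: [-3.124, 0.322, 0.012]
wrist_force: [-0.2, 0.4, -0.6]
gripper_width: 0.997
gripper_force: 0.0
time_s: 4.52
tool_pos: [0.6256, -0.0665, 0.1216]
orientation: [3.125, -0.322, 0.002]
wrist_force: [0.8, 0.2, -0.4]
gripper_width: 0.589
gripper_force: 0.0
time_s: 4.93
tool_pos: [0.6166, -0.1082, 0.1208]
orientation: [3.124, -0.326, -0.0]
wrist_force: [-0.2, -0.2, -0.1]
gripper_width: 0.223
gripper_force: 0.0
```

```bash
python3 -m creep '[[[0,0,0],[0,0,0],1],[[0,0,0],[0,0,0],1],[[0,0,0],[0,0,0],1],[[0,0,0],[0,0,0],1]]' 20
python3 - <<'E'
from h import *
T=B(.562,-.005,-.205)
s=get_state();print("bin frame tcp",W(np.linalg.inv(T),s["tool_pos"]),s["gripper_width"],s["gripper_force"])
E
```

```text
time_s: 5.27
tool_pos: [0.6171, -0.1051, 0.1208]
orientation: [-3.125, 0.321, 0.0]
wrist_force: [0.7, -0.3, 0.1]
gripper_width: 0.006
gripper_force: 0.0
bin frame tcp [ 0.07428999 -0.08679012  0.12076145] 0.005768367805845977 0.0
```

Run:
```python
from h import *
a=grab_frame("scene");b=grab_frame("top")
crop(a,190,130,350,280,3,"s2");crop(b,220,125,380,275,3,"t2")
cv2.imwrite("pics/st2.png",np.hstack([cv2.imread("pics/s2.png")[:,:480],cv2.imread("pics/t2.png")])[:, :960][:, :])
im=cv2.imread("pics/st2.png");cv2.imwrite("pics/st2.png",cv2.resize(im,(800,int(im.shape[0]*800/im.shape[1]))))
```

```text
(no output)
```

View pics/st2.png

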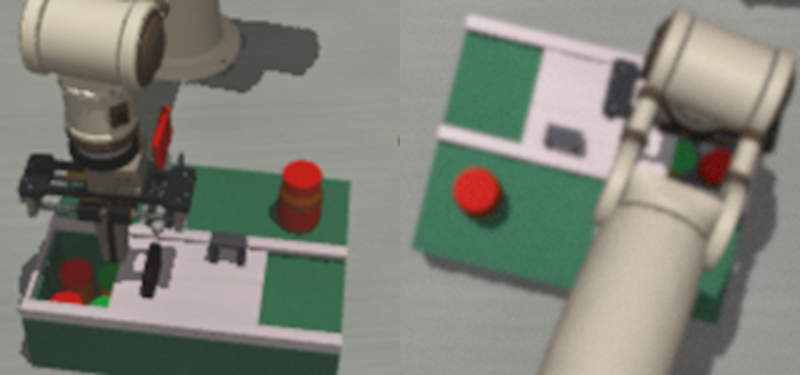

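The shut fingers stand on the -y side of the grip, and the lid has not moved (keeper still at scene (281,229)). I'll check the geometry numerically.

Run:
```python
from h import *
T=B(.562,-.005,-.205);i=np.linalg.inv(T)
s=get_state();a=grab_frame("scene");b=grab_frame("top")
print("tcp px",proj(a,s["tool_pos"]),proj(b,s["tool_pos"]))
for n in("lid_grip","keeper_mid","paddle"):
  for c,f in(("scene",a),("top",b)):
    for r in cut_out(c,n)[:3]: print(n,c,round(r["conf"],2),np.round(r["extent"],1))
# grip dark pixels
g=cv2.cvtColor(a["color"],cv2.COLOR_BGR2GRAY)[222:252,244:258]
print(g.tolist())
for y in(-.03,-.041,-.046): print(y,proj(a,W(T,(.104,y,.11))),proj(a,W(T,(.044,y,.148))),proj(a,W(T,(.104,y,.148))))
```

```text
tcp px [236.93510643 238.5541998 ] [331.26441909 174.42912532]
lid_grip scene 0.94 [234.8 222.4 296.3 261.5]
lid_grip top 0.82 [268.8 145.7 332.  196.3]
keeper_mid scene 0.89 [234.3 222.7 294.9 260. ]
keeper_mid top 0.69 [272.8 148.7 326.6 194. ]
paddle scene 0.66 [251.  172.7 262.  198.2]
paddle scene 0.25 [299.9 195.4 317.3 225.1]
[[189, 190, 189, 188, 186, 187, 156, 92, 96, 100, 94, 137, 178, 165], [151, 158, 159, 162, 167, 170, 165, 124, 89, 120, 155, 169, 184, 184], [101, 110, 110, 116, 124, 128, 132, 120, 102, 124, 150, 153, 160, 166], [154, 155, 155, 156, 158, 159, 158, 159, 140, 101, 104, 108, 115, 120], [185, 186, 184, 185, 185, 186, 170, 151, 147, 135, 154, 156, 156, 156], [186, 186, 186, 186, 186, 166, 106, 76, 90, 112, 159, 185, 184, 184], [188, 188, 186, 188, 187, 149, 42, 33, 30, 49, 104, 141, 140, 140], [144, 144, 143, 144, 141, 106, 34, 31, 32, 33, 65, 95, 94, 94], [97, 96, 97, 96, 84, 54, 31, 31, 32, 30, 63, 95, 94, 94], [94, 124, 157, 135, 81, 48, 32, 30, 30, 30, 63, 96, 96, 95], [125, 170, 187, 176, 122, 40, 31, 32, 30, 30, 62, 94, 93, 93], [146, 190, 191, 180, 126
[... 763 characters left out ...]
, 154, 167], [187, 157, 76, 39, 33, 33, 32, 73, 147, 184, 183, 184, 183, 183], [184, 156, 77, 44, 33, 32, 32, 90, 161, 183, 184, 185, 183, 183], [183, 173, 124, 47, 34, 33, 39, 113, 174, 182, 183, 183, 183, 182], [183, 182, 169, 143, 142, 128, 124, 161, 181, 183, 181, 181, 180, 180], [182, 181, 182, 181, 181, 175, 171, 181, 182, 181, 180, 181, 179, 180], [181, 182, 182, 181, 180, 180, 181, 181, 179, 181, 180, 179, 179, 178]]
-0.03 [253.85148503 250.30246954] [256.71279317 227.07247942] [253.39565701 242.22023498]
-0.041 [250.23697975 249.92572467] [253.14088337 226.71660336] [249.6964994  241.84048071]
-0.046 [248.59571179 249.75465304] [251.51893651 226.55500576] [248.0168333  241.66804676]
```

Run:
```python
from h import *
s=get_state();a=grab_frame("scene")
p=np.array(s["tool_pos"])
crop(a,195,190,295,260,8,"s3",[p,p+[0,0,.03],p+[0,0,.06]])
```

```text
(no output)
```

View pics/s3.png

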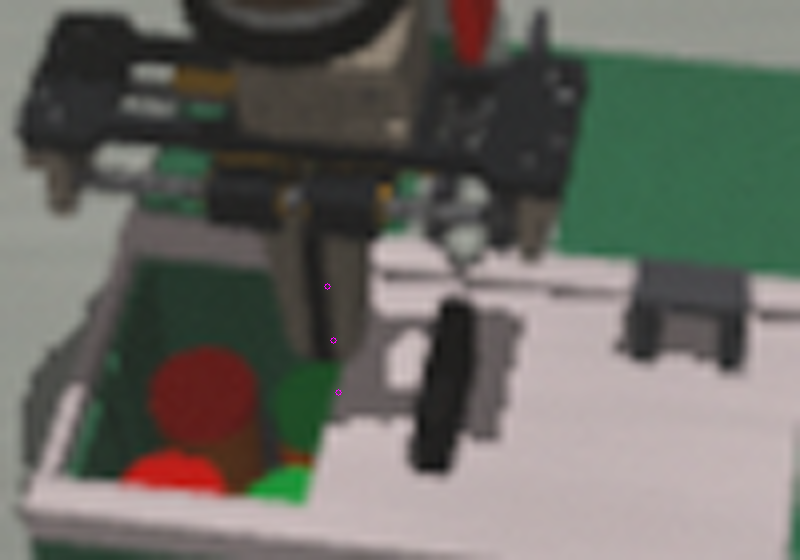

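The shut fingertips show at zoom (325,355), but the TCP projects to (338,392). The real tips look about 25 mm higher than the reported TCP. I'll check this against the earlier open-finger view.

Run:
```python
from h import *
s=get_state();a=grab_frame("scene");p=np.array(s["tool_pos"])
print("now tip obs",[325/8+195-.5,355/8+190-.5],"tcp",proj(a,p))
q=np.array([0.62745,-0.05893,.30678])
t=R.from_euler('z',-.205).apply([0,.046,0])
print("s1 obs L",[190/5+189.5,187/5+149.5],"R",[383/5+189.5,205/5+149.5],"tcp L/R",proj(a,q-t),proj(a,q+t),proj(a,q))
for dz in(0,.02,.03,.04): print(dz,proj(a,p+[0,0,dz]),proj(a,q+[0,0,dz]))
x=R.from_euler('z',-.205).apply([1,0,0])
for dx in(-.02,-.03,-.04): print(dx,proj(a,p+dx*x),proj(a,q+dx*x))
```

```text
now tip obs [235.125, 233.875] tcp [236.81192699 238.54251975]
s1 obs L [227.5, 186.9] R [266.1, 190.5] tcp L/R [232.84971171 194.48349609] [266.48432436 197.63499831] [249.61165326 196.05405962]
0 [236.81192699 238.54251975] [249.61165326 196.05405962]
0.02 [236.37251365 234.25532172] [249.28941723 190.62611466]
0.03 [236.14880589 232.07268543] [249.12497854 187.85620671]
0.04 [235.92236556 229.86338851] [248.95826482 185.04797661]
-0.02 [238.09364558 233.60460105] [250.89037188 191.03904922]
-0.03 [238.72349072 231.17807456] [251.51735193 188.58009429]
-0.04 [239.34616041 228.77919209] [252.13629082 186.15267599]
```

Both views agree that the real tips are about 25 mm above the reported TCP. I'll reopen, go back over the grip and feel downward.

```bash
python3 -m creep '[[[0,0,-0.03],[0,0,0],0],[[0,0,-0.03],[0,0,0],0],[[0,-0.022,0],[0,0,0],0],[[0,-0.022,0],[0,0,0],0],[[0,0,0],[0,0,0],0],[[0,0,0],[0,0,0],0],[[0,0,0],[0,0,0],0],[[0,0,0],[0,0,0],0],[[0,0,0],[0,0,0],0],[[0,0,0],[0,0,0],0],[[0,0,0],[0,0,0],0],[[0,0,0],[0,0,0],0]]' 20
python3 -m creep '[[[0,0,0.03],[0,0,0],0],[[0,0,0.03],[0,0,0],0],[[0,0,0.008],[0,0,0],0],[[0,0,0],[0,0,0],0],[[0,0,0],[0,0,0],0]]'
python3 -m creep '[[[0,0,0.006],[0,0,0],0],[[0,0,0],[0,0,0],0],[[0,0,0],[0,0,0],0]]'
python3 -m creep '[[[0,0,0.005],[0,0,0],0],[[0,0,0],[0,0,0],0],[[0,0,0],[0,0,0],0]]'
```

```text
time_s: 6.87
tool_pos: [0.6259, -0.0628, 0.1807]
orientation: [-3.125, 0.323, 0.0]
wrist_force: [0.6, -0.7, -0.3]
gripper_width: 0.855
gripper_force: 0.0
time_s: 7.28
tool_pos: [0.6261, -0.0625, 0.1134]
orientation: [-3.125, 0.322, -0.0]
wrist_force: [1.3, -0.1, 0.8]
gripper_width: 1.006
gripper_force: 0.0
time_s: 7.53
tool_pos: [0.6266, -0.0627, 0.1079]
orientation: [3.125, -0.322, 0.003]
wrist_force: [0.0, 0.3, -0.2]
gripper_width: 1.001
gripper_force: 0.0
time_s: 7.78
tool_pos: [0.6258, -0.0624, 0.1016]
orientation: [-3.125, 0.322, 0.001]
wrist_force: [-0.4, -0.5, -0.4]
gripper_width: 1.0
gripper_force: 0.0
```

No contact even below the lid face, which confirms the offset. I'll close here.

```bash
python3 -m creep '[[[0,0,0.004],[0,0,0],0],[[0,0,0],[0,0,0],1],[[0,0,0],[0,0,0],1],[[0,0,0],[0,0,0],1],[[0,0,0],[0,0,0],1],[[0,0,0],[0,0,0],1],[[0,0,0],[0,0,0],1],[[0,0,0],[0,0,0],1],[[0,0,0],[0,0,0],1],[[0,0,0],[0,0,0],1],[[0,0,0],[0,0,0],1],[[0,0,0],[0,0,0],1]]' 20
python3 -m creep '[[[0,0,0],[0,0,0],1],[[0,0,0],[0,0,0],1],[[0,0,0],[0,0,0],1]]'
```

```text
time_s: 8.78
tool_pos: [0.626, -0.0625, 0.0978]
orientation: [-3.125, 0.322, -0.0]
wrist_force: [0.2, -0.3, 0.1]
gripper_width: 0.228
gripper_force: 0.0
time_s: 9.03
tool_pos: [0.6259, -0.0628, 0.0978]
orientation: [3.125, -0.322, -0.0]
wrist_force: [-0.0, -2.4, -0.3]
gripper_width: 0.152
gripper_force: 20.0
```

Gripped, 14 mm wide. Now slide shut.

```bash
python3 -m creep '[[[0,0.012,0],[0,0,0],1],[[0,0.012,0],[0,0,0],1],[[0,0.012,0],[0,0,0],1],[[0,0.012,0],[0,0,0],1],[[0,0.012,0],[0,0,0],1],[[0,0.012,0],[0,0,0],1],[[0,0.01,0],[0,0,0],1],[[0,0,0],[0,0,0],1],[[0,0,0],[0,0,0],1]]'
python3 -m creep '[[[0,0.003,0],[0,0,0],1],[[0,0.003,0],[0,0,0],1],[[0,0,0],[0,0,0],1],[[0,0,0],[0,0,0],1]]'
python3 -m creep '[[[0,0.003,0],[0,0,0],1],[[0,0.003,0],[0,0,0],1],[[0,0,0],[0,0,0],1],[[0,0,0],[0,0,0],1]]'
```

```text
time_s: 9.78
tool_pos: [0.6081, -0.1445, 0.0978]
orientation: [3.123, -0.323, -0.003]
wrist_force: [-3.9, -2.4, 2.6]
gripper_width: 0.153
gripper_force: 20.0
time_s: 10.12
tool_pos: [0.6074, -0.1479, 0.0978]
orientation: [-3.124, 0.321, 0.003]
wrist_force: [-4.5, 2.4, 3.7]
gripper_width: 0.147
gripper_force: 20.0
time_s: 10.45
tool_pos: [0.6061, -0.1536, 0.0978]
orientation: [-3.124, 0.321, 0.003]
wrist_force: [-4.0, 3.4, 2.9]
gripper_width: 0.152
gripper_force: 20.0
```

```bash
python3 -m creep '[[[0,0.002,0],[0,0,0],1],[[0,0.002,0],[0,0,0],1],[[0,0,0],[0,0,0],1],[[0,0,0],[0,0,0],1]]'
python3 -m creep '[[[0,0.002,0],[0,0,0],1],[[0,0.002,0],[0,0,0],1],[[0,0,0],[0,0,0],1],[[0,0,0],[0,0,0],1]]'
python3 - <<'E'
from h import *
s=get_state();print(W(np.linalg.inv(B(.562,-.005,-.205)),s["tool_pos"]),s["wrist_force"])
E
```

```text
time_s: 10.78
tool_pos: [0.606, -0.1541, 0.0977]
orientation: [-3.119, 0.319, 0.002]
wrist_force: [-1.2, 13.0, 4.0]
gripper_width: 0.153
gripper_force: 20.0
time_s: 11.12
tool_pos: [0.606, -0.1539, 0.0976]
orientation: [-3.112, 0.317, 0.001]
wrist_force: [0.9, 23.5, 6.0]
gripper_width: 0.155
gripper_force: 20.0
[ 0.07340423 -0.13686454  0.09760768] [ 0.92578577 23.47749354  6.01561173]
```

Stalled at 23 N with the TCP at bin y -0.137, so the lid is shut. Release, rise, and go above the paddle.

```bash
python3 -m creep '[[[0,-0.004,0],[0,0,0],0],[[0,0,0],[0,0,0],0],[[0,0,0],[0,0,0],0],[[0,0,0],[0,0,0],0],[[0,0,0],[0,0,0],0],[[0,0,0],[0,0,0],0],[[0,0,-0.02],[0,0,0],0],[[0,0,-0.03],[0,0,0],0],[[0,0,-0.03],[0,0,0],0],[[0,0,-0.03],[0,0,0],0],[[0,0,-0.03],[0,0,0],0],[[0,0,-0.03],[0,0,0],0]]'
python3 -m creep '[[[-0.026,-0.0135,0],[0,0,0],0],[[-0.026,-0.0135,0],[0,0,0],0],[[-0.026,-0.0135,0],[0,0,0],0],[[-0.026,-0.0135,0],[0,0,0],0],[[-0.026,-0.0135,0],[0,0,0],0],[[-0.026,-0.0135,0],[0,0,0],0],[[0,0,0],[0,0,0],0],[[0,0,0],[0,0,0],0]]'
python3 - <<'E'
from h import *
T=B(.562,-.005,-.205)
s=get_state();print(W(np.linalg.inv(T),s["tool_pos"]))
f=grab_frame("scene")
P=[(-.081+x,-.05,.128+z) for x in(-.038,.038) for z in(.052,.1)]+[(.104,-.137,.11),(.044,-.137,.148)]
crop(f,190,150,330,255,5.7,"s4",[W(T,p) for p in P])
E
```

```text
time_s: 12.12
tool_pos: [0.6058, -0.1588, 0.2694]
orientation: [3.125, -0.323, 0.0]
wrist_force: [0.3, -0.0, -0.4]
gripper_width: 0.995
gripper_force: 0.0
time_s: 12.78
tool_pos: [0.4696, -0.0471, 0.2682]
orientation: [3.125, -0.321, 0.002]
wrist_force: [-0.1, -0.5, -0.0]
gripper_width: 0.999
gripper_force: 0.0
[-0.08193363 -0.0600815   0.2682342 ]
```

View pics/s4.png

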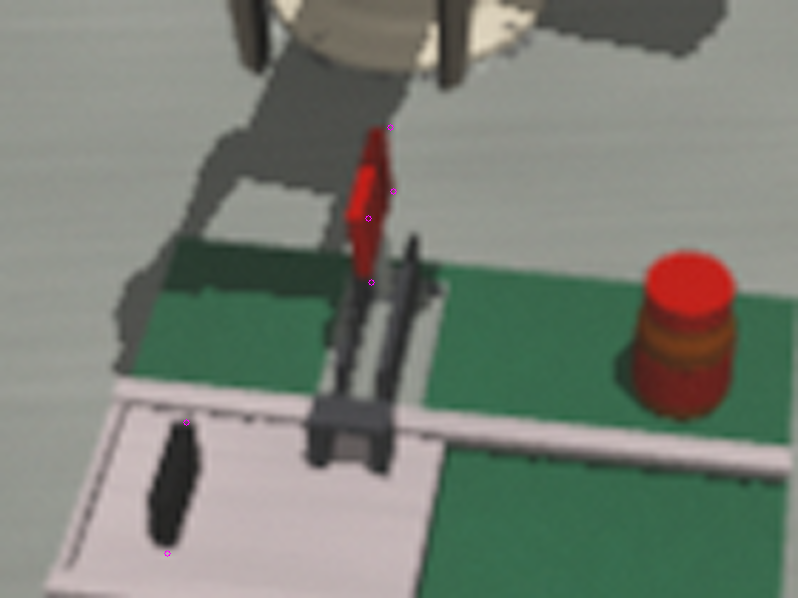

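The lid is shut and the keeper is in line with the rod. The paddle stands upright, its top about 6 mm to +y of the finger mid-point. Correct, descend, grip.

```bash
python3 -m creep '[[[0,-0.006,0.02],[0,0,0],0],[[0,0,0.025],[0,0,0],0],[[0,0,0.025],[0,0,0],0],[[0,0,0.02],[0,0,0],0],[[0,0,0.013],[0,0,0],0],[[0,0,0],[0,0,0],1],[[0,0,0],[0,0,0],1],[[0,0,0],[0,0,0],1],[[0,0,0],[0,0,0],1],[[0,0,0],[0,0,0],1],[[0,0,0],[0,0,0],1],[[0,0,0],[0,0,0],1]]' 20
python3 -m creep '[[[0,0,0],[0,0,0],1],[[0,0,0],[0,0,0],1],[[0,0,0],[0,0,0],1],[[0,0,0],[0,0,0],1],[[0,0,0],[0,0,0],1],[[0,0,0],[0,0,0],1],[[0,0,0],[0,0,0],1]]'
```

```text
time_s: 13.83
tool_pos: [0.4714, -0.0416, 0.1654]
orientation: [3.125, -0.322, 0.002]
wrist_force: [-1.1, -0.2, -0.3]
gripper_width: 0.52
gripper_force: 0.0
time_s: 14.42
tool_pos: [0.4713, -0.0402, 0.1649]
orientation: [-3.122, 0.322, -0.001]
wrist_force: [2.1, 4.3, 0.9]
gripper_width: 0.124
gripper_force: 19.6
```

Gripped (11 mm). Slide along +x.

```bash
python3 -m creep '[[[0.008,0,0],[0,0,0],1],[[0.008,0,0],[0,0,0],1],[[0.008,0,0],[0,0,0],1],[[0.008,0,0],[0,0,0],1],[[0.006,0,0],[0,0,0],1],[[0,0,0],[0,0,0],1],[[0,0,0],[0,0,0],1]]'
python3 -m creep '[[[0.004,0,0],[0,0,0],1],[[0.003,0,0],[0,0,0],1],[[0,0,0],[0,0,0],1],[[0,0,0],[0,0,0],1]]'
python3 -m creep '[[[0.003,0,0],[0,0,0],1],[[0.002,0,0],[0,0,0],1],[[0,0,0],[0,0,0],1],[[0,0,0],[0,0,0],1]]'
```

```text
time_s: 15.0
tool_pos: [0.5089, -0.0482, 0.1649]
orientation: [-3.123, 0.321, -0.001]
wrist_force: [1.5, 5.7, 0.3]
gripper_width: 0.12
gripper_force: 19.7
time_s: 15.33
tool_pos: [0.5149, -0.0494, 0.1648]
orientation: [-3.123, 0.321, 0.001]
wrist_force: [-0.5, 3.9, 2.4]
gripper_width: 0.119
gripper_force: 19.7
time_s: 15.67
tool_pos: [0.5177, -0.05, 0.1648]
orientation: [-3.122, 0.321, 0.009]
wrist_force: [-8.5, 7.5, 7.5]
gripper_width: 0.116
gripper_force: 19.9
```

```bash
python3 -m creep '[[[0.003,0,0],[0,0,0],1],[[0.002,0,0],[0,0,0],1],[[0,0,0],[0,0,0],1],[[0,0,0],[0,0,0],1]]'
python3 - <<'E'
from h import *
T=B(.562,-.005,-.205)
s=get_state();print(W(np.linalg.inv(T),s["tool_pos"]))
f=grab_frame("scene")
P=[(-.033+x,-.055,.128+z) for x in(-.038,.038) for z in(.052,.1)]
crop(f,210,150,310,225,7,"s5",[W(T,p) for p in P])
E
```

```text
time_s: 16.0
tool_pos: [0.5188, -0.0495, 0.1644]
orientation: [-3.12, 0.32, 0.024]
wrist_force: [-21.3, 9.8, 15.2]
gripper_width: 0.116
gripper_force: 20.1
[-0.03319893 -0.05232541  0.16436697]
```

View pics/s5.png

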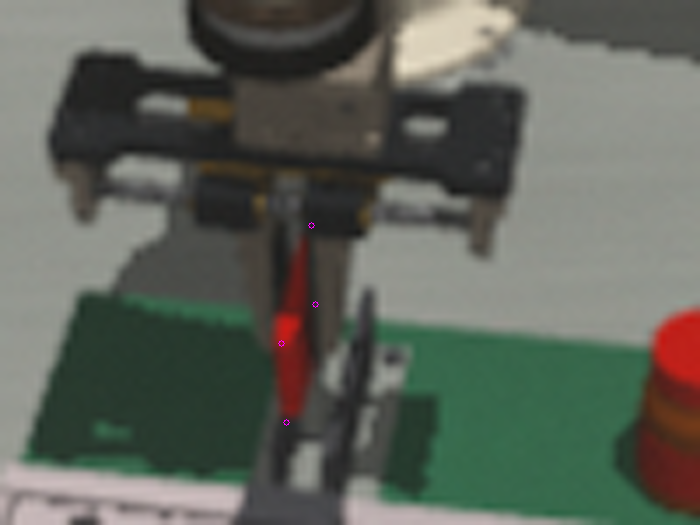

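The bolt stalled at 21 N with the TCP at bin x -0.033, which is at its stop. The paddle is upright between the fingers. Let go, rise, and shut the fingers on the +y side.

```bash
python3 -m creep '[[[-0.003,0,0],[0,0,0],0],[[0,0,0],[0,0,0],0],[[0,0,0],[0,0,0],0],[[0,0,0],[0,0,0],0],[[0,0,0],[0,0,0],0],[[0,0,0],[0,0,0],0],[[0,0,0],[0,0,0],0],[[0,0,-0.025],[0,0,0],0],[[0,0,-0.035],[0,0,0],0],[[0,0,-0.035],[0,0,0],0],[[0,0,0],[0,0,0],0],[[0,0,0],[0,0,0],0]]'
python3 -m creep '[[[0,-0.015,0],[0,0,0],1],[[0,-0.015,0],[0,0,0],1],[[0,-0.015,0],[0,0,0],1],[[0,0,0],[0,0,0],1],[[0,0,0],[0,0,0],1],[[0,0,0],[0,0,0],1],[[0,0,0],[0,0,0],1],[[0,0,0],[0,0,0],1],[[0,0,0],[0,0,0],1],[[0,0,0],[0,0,0],1],[[0,0,0],[0,0,0],1],[[0,0,0],[0,0,0],1]]'
python3 -m creep '[[[0,0,0],[0,0,0],1],[[0,0,0],[0,0,0],1],[[0,0,0],[0,0,0],1]]'
python3 - <<'E'
from h import *
T=B(.562,-.005,-.205)
s=get_state();print(W(np.linalg.inv(T),s["tool_pos"]),s["gripper_width"])
f=grab_frame("scene")
P=[(-.033+x,-.055,.128+z) for x in(-.038,.038) for z in(.052,.1)]
crop(f,210,135,310,225,6.5,"s6",[W(T,p) for p in P])
E
```

```text
time_s: 17.05
tool_pos: [0.5235, -0.0526, 0.2625]
orientation: [3.124, -0.322, 0.008]
wrist_force: [0.6, -0.5, -0.6]
gripper_width: 0.966
gripper_force: 0.0
time_s: 18.05
tool_pos: [0.5311, -0.0081, 0.2599]
orientation: [3.125, -0.322, 0.0]
wrist_force: [-0.2, -0.3, 0.6]
gripper_width: 0.137
gripper_force: 0.0
time_s: 18.3
tool_pos: [0.5311, -0.0079, 0.2598]
orientation: [-3.125, 0.322, -0.0]
wrist_force: [-0.1, -0.4, 0.7]
gripper_width: 0.002
gripper_force: 0.0
[-0.02964856 -0.00916635  0.25981045] 0.0020094924673664714
```

View pics/s6.png

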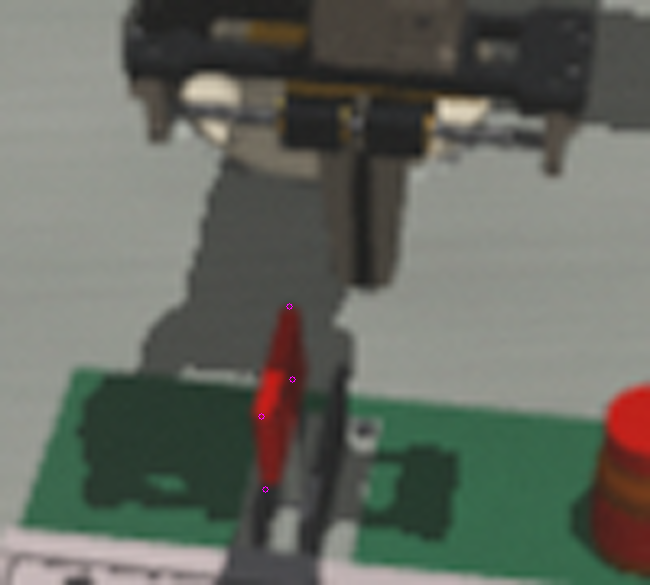

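The paddle is upright, released, and at the predicted fully-across place (front edge at zoom (260,415)). The shut fingers stand on its +y side. Now push it over along the arc.

```bash
python3 -m creep '[[[0,0,0.026],[0,0,0],1],[[0,0,0.026],[0,0,0],1],[[0,0,0.025],[0,0,0],1],[[0,0.013,0],[0,0,0],1],[[0,0.013,0],[0,0,0],1],[[0,0.0105,0.0007],[0,0,0],1],[[0,0.0105,0.0007],[0,0,0],1],[[0,0,0],[0,0,0],1]]'
python3 -m creep '[[[0,0.01,0.0034],[0,0,0],1],[[0,0.01,0.0034],[0,0,0],1],[[0,0.0087,0.0058],[0,0,0],1],[[0,0.0087,0.0058],[0,0,0],1],[[0,0.0068,0.008],[0,0,0],1],[[0,0.0068,0.008],[0,0,0],1],[[0,0,0],[0,0,0],1]]'
python3 -m creep '[[[0,0.0046,0.0094],[0,0,0],1],[[0,0.0046,0.0094],[0,0,0],1],[[0,0.002,0.008],[0,0,0],1],[[0,0,0],[0,0,0],1],[[0,0,0],[0,0,0],1]]'
```

```text
time_s: 19.02
tool_pos: [0.5214, -0.0556, 0.1815]
orientation: [3.124, -0.324, 0.0]
wrist_force: [-0.1, 0.3, 0.5]
gripper_width: 0.0
gripper_force: 0.0
time_s: 19.6
tool_pos: [0.5096, -0.1048, 0.1446]
orientation: [-3.124, 0.324, 0.005]
wrist_force: [0.2, -0.0, -0.1]
gripper_width: 0.007
gripper_force: 0.0
time_s: 20.02
tool_pos: [0.5082, -0.1146, 0.1192]
orientation: [-3.124, 0.322, 0.003]
wrist_force: [0.0, 0.7, 0.2]
gripper_width: 0.001
gripper_force: 0.0
```

```bash
for i in 1; do python3 -m creep '[[[0,0.001,0.006],[0,0,0],1],[[0,0,0.004],[0,0,0],1],[[0,0,0],[0,0,0],1],[[0,0,0],[0,0,0],1]]'; done
python3 -m creep '[[[0,0,0.003],[0,0,0],1],[[0,0,0],[0,0,0],1],[[0,0,0],[0,0,0],1]]'
python3 - <<'E'
from h import *
T=B(.562,-.005,-.205)
s=get_state();print(W(np.linalg.inv(T),s["tool_pos"]))
f=grab_frame("scene")
P=[(-.033+x,-.052-r,.133) for x in(-.038,.038) for r in(.052,.1)]
crop(f,205,150,305,225,7,"s7",[W(T,p) for p in P])
E
```

```text
time_s: 20.35
tool_pos: [0.5085, -0.1156, 0.1099]
orientation: [-3.125, 0.321, 0.001]
wrist_force: [0.0, 0.0, 0.1]
gripper_width: 0.002
gripper_force: 0.0
time_s: 20.6
tool_pos: [0.5086, -0.1158, 0.1071]
orientation: [-3.125, 0.322, 0.0]
wrist_force: [-0.4, -0.0, -1.2]
gripper_width: 0.011
gripper_force: 0.0
[-0.02975226 -0.11933795  0.10710838]
```

View pics/s7.png

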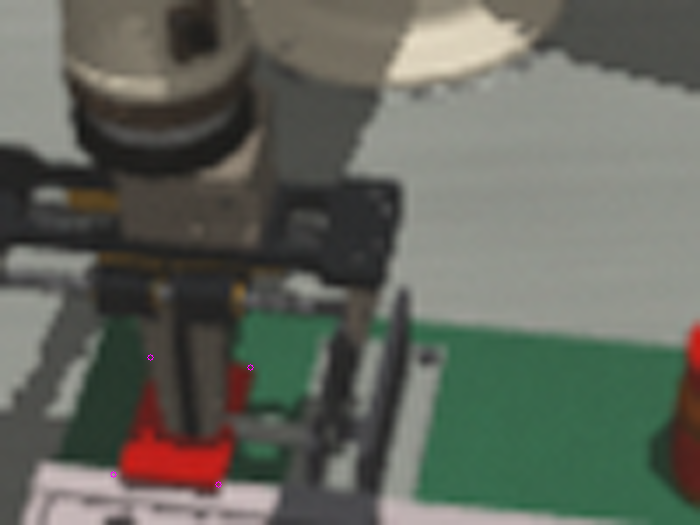

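The handle lies nearly level, with the paddle at zoom (120-245, 365-485) close to the predicted corners. I'll press down until it resists.

```bash
python3 -m creep '[[[0,0,0.003],[0,0,0],1],[[0,0,0],[0,0,0],1],[[0,0,0],[0,0,0],1]]'
python3 -m creep '[[[0,0,0.003],[0,0,0],1],[[0,0,0],[0,0,0],1],[[0,0,0],[0,0,0],1]]'
python3 -m creep '[[[0,0,0.003],[0,0,0],1],[[0,0,0],[0,0,0],1],[[0,0,0],[0,0,0],1]]'
```

```text
time_s: 20.9
tool_pos: [0.5091, -0.1161, 0.1054]
orientation: [3.125, -0.322, 0.002]
wrist_force: [-2.6, 0.3, 7.1]
gripper_width: 0.004
gripper_force: 3.3
time_s: 21.15
tool_pos: [0.5094, -0.1162, 0.105]
orientation: [3.124, -0.321, 0.002]
wrist_force: [-9.3, 4.2, 21.6]
gripper_width: 0.007
gripper_force: 11.1
time_s: 21.4
tool_pos: [0.5096, -0.1163, 0.1045]
orientation: [3.124, -0.32, 0.002]
wrist_force: [-15.1, 6.2, 38.3]
gripper_width: 0.003
gripper_force: 18.9
```

Hard stop at 38 N, so the handle is down. Retreat and check.

```bash
python3 -m creep '[[[0,0,-0.02],[0,0,0],1],[[0,0,-0.03],[0,0,0],1],[[0,0,-0.03],[0,0,0],1],[[0,0,-0.03],[0,0,0],1],[[0,0,-0.03],[0,0,0],1],[[0,0,-0.03],[0,0,0],1],[[0,0,0],[0,0,0],1],[[0,0,0],[0,0,0],1]]'
python3 - <<'E'
from h import *
T=B(.562,-.005,-.205)
f=grab_frame("scene")
P=[(-.033+x,-.052-r,.133) for x in(-.038,.038) for r in(.052,.1)]
crop(f,190,140,330,245,5.7,"s8",[W(T,p) for p in P])
E
```

```text
time_s: 22.07
tool_pos: [0.5098, -0.1164, 0.2702]
orientation: [3.124, -0.322, 0.007]
wrist_force: [0.3, -0.0, -1.0]
gripper_width: 0.007
gripper_force: 0.0
```

View pics/s8.png

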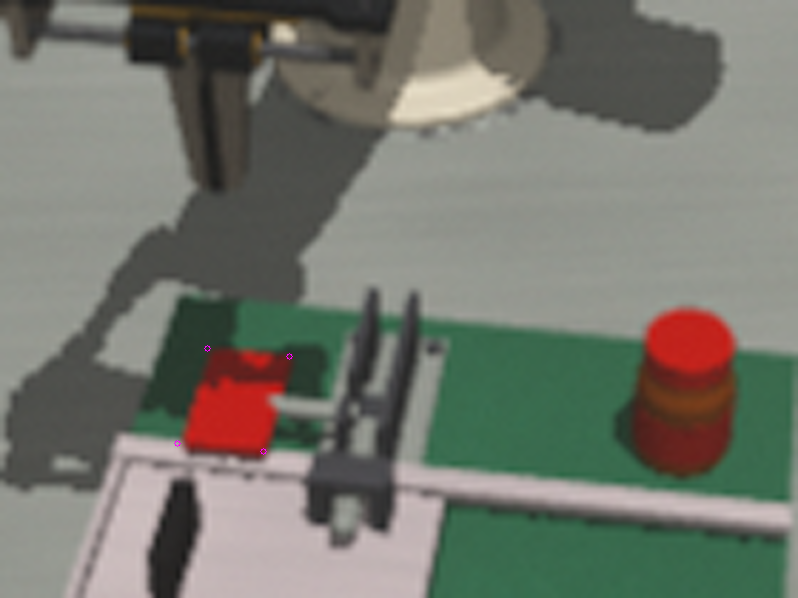

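The handle lies level in the notch at zoom (185-290, 350-455). The rod passes through the keeper at (345,520), and the jar is untouched. Handing in.

```bash
python3 -c "from rig import *; print(close_job())"
```

```text
the job is handed in; nothing more can be done
None
```

I shut the lid, slid the bolt fully across and let go of it upright, then turned the handle down into the notch and handed the job in at about 22 s. The last picture shows the rod through the keeper and the chili jar untouched; I did not recheck the other goods, and the hand-in call returned no verdict.

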